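# Wedge a rocking cupboard door steady for sanding

## Robot

A 6-joint arm with a two-finger parallel gripper is mounted at the origin on the work surface. World frame = base frame: x ahead of the robot, y to its left, z up, the work surface at z = 0. Lengths are in m, angles in rad, forces in N, time in s.
With the tool pointing down it reaches from about 0.275 to 0.75 m from the base axis. Payload 10.2 kg.
Tool frame: the origin (TCP) lies on the front face of the gripper's body, between the roots of the fingers; the fingertips stand 64 mm ahead of it and the grasp point (between the pads) lies 45 mm ahead of it (grasp_offset is the distance from the TCP to the grasp point, in m); z points along the fingers, y is the line along which they close (so a half turn about z gives the same grasp; the last joint's range is limited). The gripper opens to 88 mm and grips with 3 to 60 N. Pads are 18 mm wide; open, the fingers measure 123 mm over their backs; the gripper's body (75 mm by 187 mm) begins 45 mm behind the grasp point.
Start: joints at [1.006, 0.313, 1.498, -0, 1.331, -0.223], TCP at [0.176, 0.495, 0.303] pointing down, gripper open.
Joint ranges: [-2.94, 2.94], [-0.97, 2.17], [0.19, 2.56], [-1.23, 4.37], [0.02, 3.11], [-2.88, 2.88]. Speed limits (rad/s): [2.39, 2.39, 3.01, 3.14, 3.14, 3.14].

## Interface

Orientations are given as a rotation vector (axis times angle).
In Python, from plant import * gives the robot as it stands. Calls block until the motion is done:
- move_ptp(position, orientation): joint-space move of the TCP to a pose.
- move_l(position, orientation=None, velocity=0.15): straight line of the TCP; orientation=None keeps the orientation; velocity is the mean speed in m/s.
- move_j(angles): joint-space move.
- move_gripper(opening): opening from 0.0 (shut) to 1.0 (fully open); the grip force is fixed at half the most; returns when the fingers have stopped.
- pause(seconds).
- inverse_kinematics(position, orientation): joint angles nearest the present ones, or None.
- camera(name): name is "scene" or "side" or "wrist"; returns a dict with "frame" (400x640x3 uint8, blue, green, red), "fovy" (degrees; the focal length in pixels is half the picture's height over the tangent of half this angle, whatever the lens; pixels are square), "cx", "cy" (the principal point, pixels), "rvec" (rotation vector, rad) and "tvec" (3), from world to camera coordinates, as OpenCV has them; the wrist camera has in their place "T_tool_cam" (4x4, takes a point from camera to tool coordinates, whose origin is the TCP and whose axes are the flange's). Camera axes: x right, y down, z forward; pixel columns grow to the right and rows downward; lengths in m; the calibration is good to about 2 mm. The wrist camera is an equidistant fisheye: a pixel r from the principal point sees the ray r / f radians off the axis. A picture is of the moment at which its call begins: read the wrist's pose just before it. There is no depth.
A pose or a line that the arm cannot do raises IKError and nothing moves.
- job_done(): hands the job in; it is judged then, once.
Trained networks look in a picture, given as the dict that the camera call returned (one of the last four; its "shot" number tells which), for a name from the list of things; names that differ only in an ending like _2 or _b are one class to them, and where a whole thing is asked for, a point or a joint stands for the part that bears it (a point fixed in the world has none). Each returns a list of dicts, best first, with "conf" (0 to 1); they miss things now and then, are a little off and sometimes report something else, mostly with a low value. They report only what shows in the picture. A call takes as long as a camera call. They do not tell look-alikes from the thing itself.
- spot_in(picture, thing): "xy" ([column, row] in pixels, amid what is visible of it).
- spot_point(picture, thing): "xy" ([column, row] in pixels: a listed point, or the origin of a listed thing).
Readings, each from a call of its own:
- current_time_s(): time.
- current_joints(): joint angles.
- current_dq(): joint speeds.
- current_effort(): joint torques, N m.
- current_position(): TCP position.
- current_tcp_rot(): TCP orientation.
- current_contact_force(): force on the tool from outside, world axes, zero at the start.
- current_torque(): the same for the moment, N m.
- current_gripper_width(): opening from 0.0 (shut) to 1.0 (fully open).
- current_grip_force(): force on a finger pad.
Only numpy, scipy, OpenCV 4.12 (cv2) and the standard library are available. Lean on these libraries where they do the work, as an engineer would, in place of code of your own. Each camera call takes 0.05 s, during which the arm holds its last target. There are 200 camera calls.

## Task

The warped cupboard door on the bench rocks: press its raised near left corner down with a fingertip to feel it go. Then push the wooden wedge, thin end first and flat on the bench, in under the left edge at that corner until the door no longer rocks, without jacking the corner up or shoving the door along. Press firmly on that corner again to prove that it stands steady on the wedge, and finish while still holding it pressed down; only push and press, never grip or lift anything, and leave the other things where they are.

Things in the scene. Friction and masses are not known exactly. Their poses are not given: they have to be found in the camera images.
- door: Cupboard door, loose, flat on the bench: dark wood frame (22 thick, 55 wide) with two pale panels, 280 (x) by 360 (y) mm, 0.9 kg; hinge leaves on its near edge, steel rim lock at the far right corner. Origin: centre of the underside; x away from the robot, y left at yaw 0 (always within 0.25 rad), z up, upright at rest. Only its weight holds it: a hard sideways push slides it.
- door_tip (a point): Outermost point of the door's near left corner, at the height of the door's origin; axes as the door. Warped: the door stands on its other three corners, and the true underside here hangs 6 to 12 mm above the bench, another unknown amount each time. Pressed, it rocks about the near-right to far-left diagonal till this tip meets bench or wedge; released, it rocks back.
- door_corner (a point): Place to press: middle of the crossing of frame members at the raised near left corner, 27 mm in from the left and near edges, at the top of an unwarped door (22 mm above its origin). The true surface here stands 5 to 10 mm higher when the door is at rest. 2 to 3.5 N down starts it rocking. Axes as the door.
- wedge: Pale wooden wedge, 130 long, 40 wide, 18 thick tapering evenly to 2 mm, 60 g, flat on the bench left of the door's raised corner, thin end towards the door's left edge (square to it within 0.2 rad). Origin: centre of the underside; x to the thin end, z up. Pushing it snug takes 1 to 3 N; it then holds by friction (about 0.6). More pushing lifts the corner too high.
- wedge_thin_end (a point): Middle of the wedge's thin end, on its underside; axes as the wedge. When snug it reaches some 35 to 82 mm in under the door's left edge.
- wedge_thick_end (a point): Middle of the upright end face (40 wide, 18 high) of the wedge's thick end, the face to push, 9 mm above the underside; axes as the wedge.
- sanding_block: Cork sanding block wrapped in brown abrasive, 108 x 64 x 30, lying on the door's right-hand panel. Sizes in mm. Not part of the job.
- tape_roll: Roll of masking tape lying flat, 96 across, hole 74, 25 high. Sizes in mm. Not part of the job.
- offcut: Plain rectangular offcut of the same pale wood as the wedge, 70 x 110 x 24: not the wedge. Sizes in mm. Not part of the job.
- filling_knife: Filling knife with wooden handle, 215 long, 18 high, its origin at the ferrule, blade to +x. Sizes in mm. Not part of the job.
- bench_brush: Bench brush with pale wooden back and handle, 280 long, 62 high, standing on its dark bristles. Sizes in mm. Not part of the job.
- filler_tin: Closed round metal tin, 100 across, 74 high. Sizes in mm. Not part of the job.
Things that resemble listed ones, but are neither listed nor needed, are in the scene too. What is shaped like the wedge but green or orange is not meant.

How it is judged:
On the way, in this order (a step that is already met when the one before it is completed fails the run):
1. the fingers press the door's raised corner down and it rocks (tilt over 0.02 rad) (contact force between the fingers and door above 0.5 N and angle between door's own z axis and vertical above 0.02 rad), for 0.1 s.
2. the wedge, pushed in under the raised corner, bears up against the door (over 1 N) and the door lies steady (y of wedge_thin_end in the frame of door below 0.16 m and x of wedge_thin_end in the frame of door between -0.15 and -0.04 m and horizontal distance between wedge and door_corner below 0.1 m and contact force between wedge and door above 1 N and angle between door's own z axis and vertical below 0.008 rad), for 0.2 s.
At the end, for the whole second after the job is handed in: Fingers press the door over 4 N within 50 mm of the raised corner's middle, off the wedge; the door stays level (tilt under 0.008 rad, some 2 mm at the corner), borne there by the wedge (over 1 N), its thin end 20 mm or more under the left edge and within 100 mm of the near edge; all at rest (all of step 2 and contact force between the fingers and door above 4 N and horizontal distance between the grasp point and door_corner below 0.05 m and linear speed of each of wedge, door below 0.01 m/s and contact force between the fingers and wedge below 0.1 N); the arm keeps its last pose, push and grip.
It fails at once if the wedge is lifted off the bench (height (world z) of wedge above 0.012 m or angle between wedge's own z axis and vertical above 0.2 rad).
It fails at once if the wedge is taken between the fingers instead of being pushed (x of the grasp point in the frame of wedge between -0.045 and 0.06 m and y of the grasp point in the frame of wedge between -0.018 and 0.018 m and z of the grasp point in the frame of wedge below 0.028 m).
It fails at once if the door is lifted or tipped (height (world z) of door above 0.012 m or angle between door's own z axis and vertical above 0.1 rad).
It fails at once if the door is shoved more than 25 mm along the bench (distance of door from where it was at the start of the episode above 0.025 m).
It fails at once if another thing on the bench is disturbed (moved more than 30 mm) (distance of any of sanding_block, tape_roll, offcut, filling_knife, bench_brush, filler_tin from where it was at the start of the episode above 0.03 m).
It also fails if it takes over 58 s, if anything falls off the work surface, if the arm or the gripper's body presses on something with over 40 N, if the wrist force passes 120 N, or if a joint passes its speed limit or range.

## Working session

There is one attempt and no reset: what is moved stays moved. The work goes in short steps, each a Python script; the robot and the scene stay as the last script left them, time stands still between calls to the robot, and variables do not carry over. Pictures are saved under pics/ and viewed, at most 10 in all, crops included, and the job is handed in when it is done.

```bash
mkdir -p pics; ls; cat > h.py <<'E'
from plant import *
import numpy as np, cv2
from scipy.spatial.transform import Rotation as R
def ray(p,xy):
    h=p["frame"].shape[0]; f=h/2/np.tan(np.radians(p["fovy"])/2)
    d=np.array([(xy[0]-p["cx"])/f,(xy[1]-p["cy"])/f,1.])
    Rm=R.from_rotvec(np.ravel(p["rvec"])).as_matrix()
    return -Rm.T@np.ravel(p["tvec"]), Rm.T@d
def at(p,xy,z):
    o,d=ray(p,xy); return o+d*(z-o[2])/d[2]
E
python3 - <<'E'
from h import *
print(current_time_s(),current_tcp_rot(),current_contact_force())
ims=[]
for n in("scene","side"):
    p=camera(n); cv2.imwrite(f"pics/{n}0.png",p["frame"])
    for t,z in(("door",0),("door_tip",0),("door_corner",.03),("wedge",0),("wedge_thin_end",0),("wedge_thick_end",.009)):
        for r in spot_point(p,t)[:3]: print(n,t,np.round(r["xy"],1),round(r["conf"],2),np.round(at(p,r["xy"],z),3))
E
```

```text
pics
0.0 [-5.34196160e-01 -3.09536077e+00  1.81042826e-03] [-0.00866284 -0.61546586  0.01916074]
scene door [292.9 226.3] 0.89 [ 0.635 -0.057 -0.   ]
scene door_tip [358.1 248. ] 0.89 [0.54  0.158 0.   ]
scene door_corner [344.8 242.1] 0.61 [0.577 0.135 0.03 ]
scene door_corner [318.1 175.4] 0.6 [ 0.406 -0.206  0.03 ]
scene wedge [356.4 336.7] 0.7 [0.767 0.392 0.   ]
scene wedge [379.6 282. ] 0.6 [ 0.59  0.3  -0.  ]
scene wedge [429.  272.2] 0.59 [ 0.452  0.365 -0.   ]
scene wedge_thin_end [369.  265.8] 0.95 [0.568 0.235 0.   ]
scene wedge_thin_end [405.8 229.6] 0.79 [0.359 0.194 0.   ]
scene wedge_thin_end [432.9 254.5] 0.71 [0.384 0.325 0.   ]
scene wedge_thick_end [388.3 295.7] 0.97 [0.614 0.356 0.009]
scene wedge_thick_end [445.8 225.5] 0.95 [0.251 0.27  0.009]
scene wedge_thick_end [341.8 347. ] 0.7 [0.819 0.395 0.009]
side door [283.4 200.2] 0.71 [ 0.635 -0.054  0.   ]
side door_tip [310.5 258.2] 0.9 [0.543 0.152 0.   ]
side door_corner [302.1 246.4] 0.81 [0.566 0.137 0.03 ]
side door_corner [318.7 152.5] 0.68 [ 0.538 -0.24   0.03 ]
side wedge [285.9 307.8] 0.87 [0.594 0.302 0.   ]
side wedge [217.4 333.9] 0.78 [0.747 0.377 0.   ]
side wedge [401.1 283.4] 0.66 [0.309 0.217 0.   ]
side wedge_thin_end [385.6 268.4] 0.95 [ 0.345  0.174 -0.   ]
side wedge_thin_end [294.3 282.9] 0.66 [ 0.579  0.23  -0.   ]
side wedge_thin_end [240.1 336. ] 0.57 [0.693 0.38  0.   ]
side wedge_thick_end [424.3 303.9] 0.89 [0.259 0.278 0.009]
side wedge_thick_end [272.2 327. ] 0.85 [0.62  0.358 0.009]
side wedge_thick_end [325.8 349.8] 0.84 [0.494 0.407 0.009]
```

```bash
python3 - <<'E'
import cv2
a=cv2.imread("pics/scene0.png");b=cv2.imread("pics/side0.png")
cv2.imwrite("pics/crop1.png",cv2.resize(a[150:380,230:510],None,fx=2.6,fy=2.6,interpolation=2))
cv2.imwrite("pics/crop2.png",cv2.resize(b[150:380,200:480],None,fx=2.6,fy=2.6,interpolation=2))
E
```

```text
(no output)
```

View pics/crop1.png

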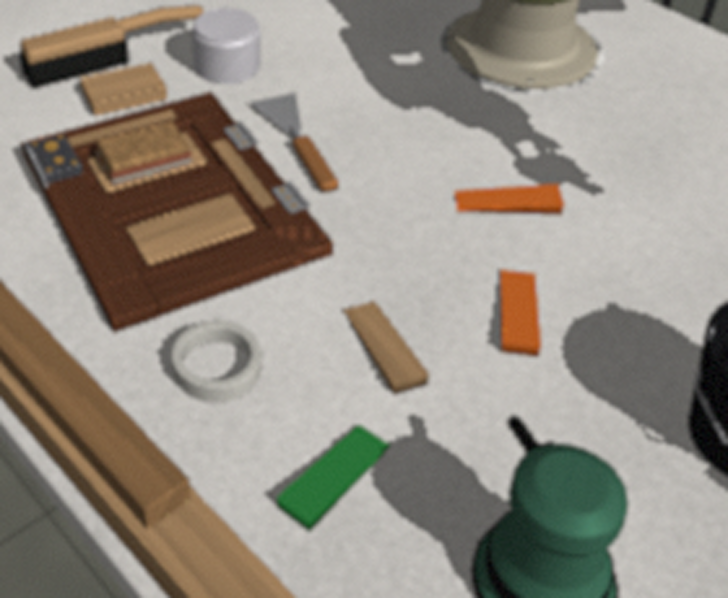

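View pics/crop2.png

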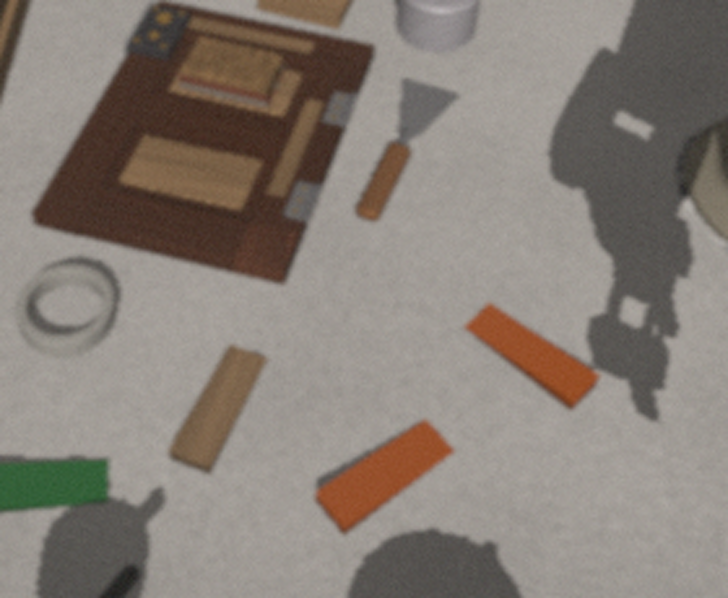

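View pics/side0.png

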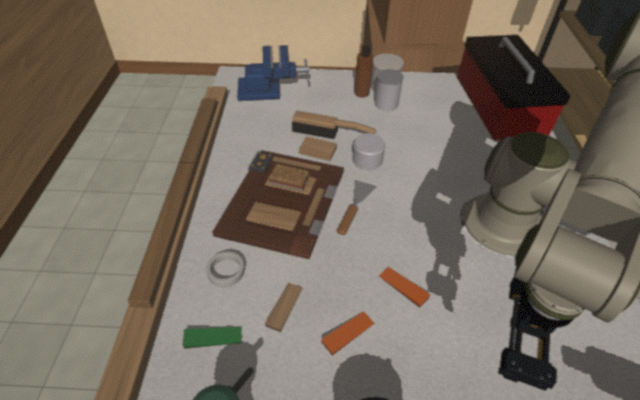

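View pics/scene0.png

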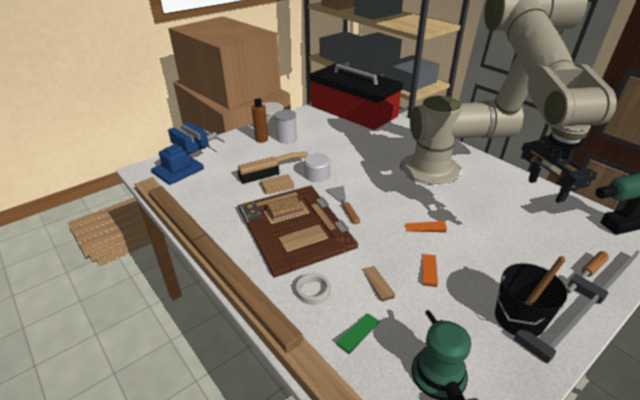

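Pale wooden wedge at scene (379,282) is the one meant. The look-alikes at (426,227) and (430,270) are orange and the one at (357,333) is green; the crop confirms the colours and that its thin end points at the door's left edge. The router near (440,350) is clear of the work. Next I refine from the wrist camera, hovering.

```bash
cat >> h.py <<'E'
def ori(psi):
    c,s=np.cos(psi),np.sin(psi)
    return R.from_matrix(np.array([[c,s,0],[s,-c,0],[0,0,-1.]])).as_rotvec()
def wray(p,xy,pos,rot):
    h=p["frame"].shape[0]; f=h/2/np.tan(np.radians(p["fovy"])/2)
    u=np.array([xy[0]-p["cx"],xy[1]-p["cy"]]); r=np.linalg.norm(u); th=r/f
    d=np.r_[np.sin(th)*u/r,np.cos(th)]
    T=np.array(p["T_tool_cam"]); M=R.from_rotvec(rot).as_matrix()
    return pos+M@T[:3,3], M@T[:3,:3]@d
def wlook(tag,names):
    pos,rot=np.array(current_position()),np.array(current_tcp_rot())
    p=camera("wrist"); cv2.imwrite(f"pics/{tag}.png",p["frame"])
    for t,z in names:
        for r in spot_point(p,t)[:3]:
            o,d=wray(p,r["xy"],pos,rot); print(t,np.round(r["xy"],1),round(r["conf"],2),np.round(o+d*(z-o[2])/d[2],4))
    return p
E
python3 - <<'E'
from h import *
psi=np.arctan2(-.125,-.044)
for a in (psi,psi+np.pi):
    for q in((.56,.2,.25),(.626,.385,.07),(.57,.13,.1)): print(np.round(a,3),q,inverse_kinematics(q,ori(a)))
E
```

```text
-1.909 (0.56, 0.2, 0.25) [ 0.1461755   0.50770045  1.35290044  0.          1.28099176 -2.65696171]
-1.909 (0.626, 0.385, 0.07) [ 0.39247004  1.00496957  0.94319964  0.          1.19342345 -2.41066717]
-1.909 (0.57, 0.13, 0.1) [ 0.02397186  0.66733334  1.52169662  0.          0.95256269 -2.77916535]
1.232 (0.56, 0.2, 0.25) [ 1.46175496e-01  5.07700451e-01  1.35290044e+00 -4.44089210e-16
  1.28099176e+00  4.84630940e-01]
1.232 (0.626, 0.385, 0.07) [ 3.92470040e-01  1.00496957e+00  9.43199639e-01 -4.44089210e-16
  1.19342345e+00  7.30925484e-01]
1.232 (0.57, 0.13, 0.1) [ 2.39718564e-02  6.67333344e-01  1.52169662e+00 -4.44089210e-16
  9.52562693e-01  3.62427301e-01]
```

```bash
python3 - <<'E'
from h import *
move_ptp((.56,.2,.25),ori(1.232)); move_gripper(0.0)
wlook("w1",[("door",0),("door_tip",0),("door_corner",.03),("wedge",0),("wedge_thin_end",0),("wedge_thick_end",.009)])
for n in("scene","side"):
    p=camera(n)
    for t,z in(("door_tip",0),("wedge_thin_end",0),("wedge_thick_end",.009)):
        for r in spot_point(p,t)[:2]: print(n,t,round(r["conf"],2),np.round(at(p,r["xy"],z),3))
print(current_time_s(),current_contact_force())
E
```

```text
door_tip [316.  215.9] 0.73 [0.5448 0.1611 0.    ]
door_corner [343.3 239.6] 0.81 [0.5667 0.1358 0.03  ]
wedge [318.7  81.5] 0.83 [0.5969 0.3002 0.    ]
wedge [173.8  83.5] 0.72 [0.4444 0.3618 0.    ]
wedge_thin_end [323.8 144.2] 0.71 [0.5797 0.2346 0.    ]
wedge_thin_end [166.4 247.5] 0.64 [ 0.3485  0.1829 -0.    ]
wedge_thin_end [153.1 137.7] 0.57 [0.3951 0.3145 0.    ]
wedge_thick_end [ 87.5 208.5] 0.74 [0.2555 0.2728 0.009 ]
wedge_thick_end [196.9  34.9] 0.66 [0.4917 0.3997 0.009 ]
wedge_thick_end [322.2  23.2] 0.61 [0.6212 0.3582 0.009 ]
scene door_tip 0.91 [ 0.548  0.158 -0.   ]
scene wedge_thin_end 0.91 [0.697 0.386 0.   ]
scene wedge_thin_end 0.7 [0.355 0.186 0.   ]
scene wedge_thick_end 0.85 [0.258 0.27  0.009]
scene wedge_thick_end 0.82 [0.617 0.355 0.009]
side door_tip 0.83 [0.543 0.161 0.   ]
side wedge_thin_end 0.91 [0.581 0.234 0.   ]
side wedge_thin_end 0.84 [0.396 0.324 0.   ]
side wedge_thick_end 0.96 [0.621 0.358 0.009]
side wedge_thick_end 0.78 [0.82  0.399 0.009]
4.525 [ 0.06352565 -0.64814644  0.73706546]
```

View pics/w1.png

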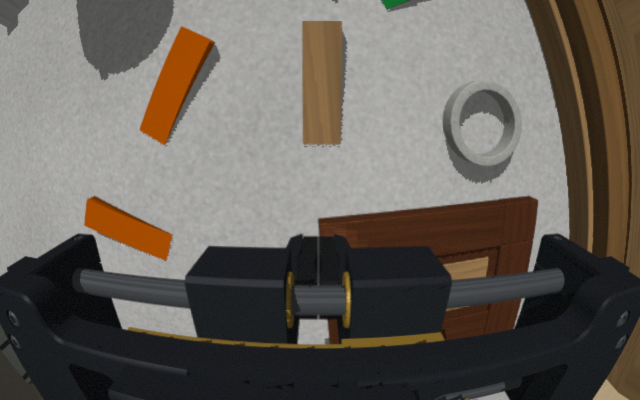

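```bash
cat >> h.py <<'E'
def press(xy,o,z0,fstop,maxd,step=.001,bias=None):
    move_l((*xy,z0),o,.1); pause(.3)
    b=np.array(current_contact_force())[2] if bias is None else bias
    z=z0; log=[]
    while z0-z<maxd:
        z-=step; move_l((*xy,z),o,.02); pause(.08)
        f=current_contact_force()[2]-b; log.append((round((current_position()[2]-.064)*1e3,1),round(f,2)))
        if f>fstop: break
    return z,b,log
E
python3 - <<'E'
from h import *
pos,rot=np.array(current_position()),np.array(current_tcp_rot())
p=camera("wrist"); print(pos)
for n,xy,z in(("thinL",(303,145),.002),("thinR",(341,145),.002),("thL",(303,21),.018),("thR",(342,21),.018),("tip",(319,218),.03),("farleft",(536,198),.022)):
    o,d=wray(p,xy,pos,rot); print(n,np.round(o+d*(z-o[2])/d[2],4))
c=(.567,.134); o=ori(1.232)
move_l((*c,.15),o)
z,b,log=press(c,o,.064+.040,9,.032)
print(z,b,log); pause(.3)
q=camera("side");cv2.imwrite("pics/press1.png",q["frame"])
for s in range(int(1)): move_l((*c,.15),o,.1)
print(current_time_s())
E
```

```text
[0.56001474 0.19998988 0.25001799]
thinL [0.5585 0.2414 0.002 ]
thinR [0.5968 0.2279 0.002 ]
thL [0.6027 0.3645 0.018 ]
thR [0.6399 0.3517 0.018 ]
tip [0.5505 0.1673 0.03  ]
farleft [0.8142 0.0953 0.022 ]
0.08499999999999999 0.02455084925489147 [(np.float64(39.0), np.float64(0.05)), (np.float64(38.0), np.float64(-0.43)), (np.float64(37.0), np.float64(-0.28)), (np.float64(36.0), np.float64(0.4)), (np.float64(35.0), np.float64(-0.39)), (np.float64(34.0), np.float64(-0.83)), (np.float64(33.0), np.float64(-0.66)), (np.float64(32.0), np.float64(0.31)), (np.float64(31.0), np.float64(-0.83)), (np.float64(30.0), np.float64(-0.54)), (np.float64(29.0), np.float64(0.8)), (np.float64(28.1), np.float64(2.2)), (np.float64(27.0), np.float64(1.85)), (np.float64(26.0), np.float64(3.14)), (np.float64(25.0), np.float64(2.86)), (np.float64(24.0), np.float64(3.37)), (np.float64(23.0), np.float64(2.82)), (np.float64(22.5), np.float64(8.02)), (np.float64(22.5), np.float64(16.95))]
13.9167
```

```bash
cat >> h.py <<'E'
tip=np.array([.546,.163]); yaw=-.262
xd=np.array([np.cos(yaw),np.sin(yaw)]); yd=np.array([-np.sin(yaw),np.cos(yaw)])
thin=np.array([.5777,.2347]); thick=np.array([.6213,.358])
w0=(thin-thick)/np.linalg.norm(thin-thick)
th0=-np.arctan2(w0@xd,-(w0@yd))*-1
th0=np.arctan2(-(w0@xd),-(w0@yd))
K0=np.array([(thick-tip)@xd,(thick-tip)@yd])
def pathpose(s,off=.009,rot=.07):
    """tool xy, heading after pushing s (m); negative s = behind"""
    n=200; k=K0.copy(); th=th0
    if s>0:
        for i in range(n):
            th=th0*max(0,1-(i+.5)/n*s/rot); k=k+s/n*np.array([-np.sin(th),-np.cos(th)])
        th=th0*max(0,1-s/rot); 
    d=np.array([-np.sin(th),-np.cos(th)]); 
    if s<0: k=k+s*d
    k=k-off*d
    w=xd*d[0]+yd*d[1]
    return tip+xd*k[0]+yd*k[1], np.arctan2(-w[1],-w[0]), w
def favg(n=5):
    fs=[]
    for _ in range(n): fs.append(current_contact_force()); pause(.02)
    return np.mean(fs,0)
E
python3 - <<'E'
from h import *
print(th0,K0, (thin-tip)@xd,(thin-tip)@yd)
xy,a,w=pathpose(-.02)
print(xy,a,np.hypot(*xy))
move_ptp((*xy,.15),ori(a)); move_l((*xy,.068),None,.1); pause(.3)
b=favg(8); np.save("bias.npy",b); print("bias",b)
s=-.02
while s<.085-1e-6:
    s+=.005; xy,a,w=pathpose(s); move_l((*xy,.068),ori(a),.05)
    f=favg(3)-b; print(round(s,3),np.round(-f[:2]@w,2),round(f[2],2))
wlook("w2",[("door_tip",0),("door_corner",.03),("wedge_thin_end",0),("wedge_thick_end",.009)])
p=camera("side");cv2.imwrite("pics/side2.png",cv2.resize(p["frame"][190:350,200:400],None,fx=4,fy=3.75,interpolation=2))
print(current_time_s())
E
```

```text
0.07788641342569257 [0.0222228  0.20784907] 0.012046983205829514 0.07746386380525086
[0.63096802 0.38534098] 1.230909913369204 0.7393296397006842
bias [-0.23004071 -0.23694166 -0.1432463 ]
-0.015 0.11 0.35
-0.01 -0.16 0.28
-0.005 0.83 0.56
0.0 0.48 0.36
0.005 0.66 0.42
0.01 0.48 0.26
0.015 0.05 -0.03
0.02 0.25 -0.03
0.025 0.11 0.21
0.03 0.08 0.57
0.035 -0.09 0.11
0.04 0.43 -0.06
0.045 0.41 0.43
0.05 0.18 -0.11
0.055 0.75 0.34
0.06 0.88 0.02
0.065 0.63 0.12
0.07 0.58 0.14
0.075 0.43 -0.56
0.08 0.32 0.62
0.085 0.24 -0.13
wedge_thin_end [446.4  39.4] 0.76 [0.6919 0.3769 0.    ]
wedge_thin_end [ 46.6 264.6] 0.65 [0.3915 0.316  0.    ]
wedge_thick_end [ 81.2 109. ] 0.77 [0.493  0.3997 0.009 ]
wedge_thick_end [598.5   0.7] 0.68 [0.8191 0.3972 0.009 ]
wedge_thick_end [1.00e-01 3.23e+02] 0.45 [0.2479 0.2708 0.009 ]
22.9333
```

View pics/side2.png

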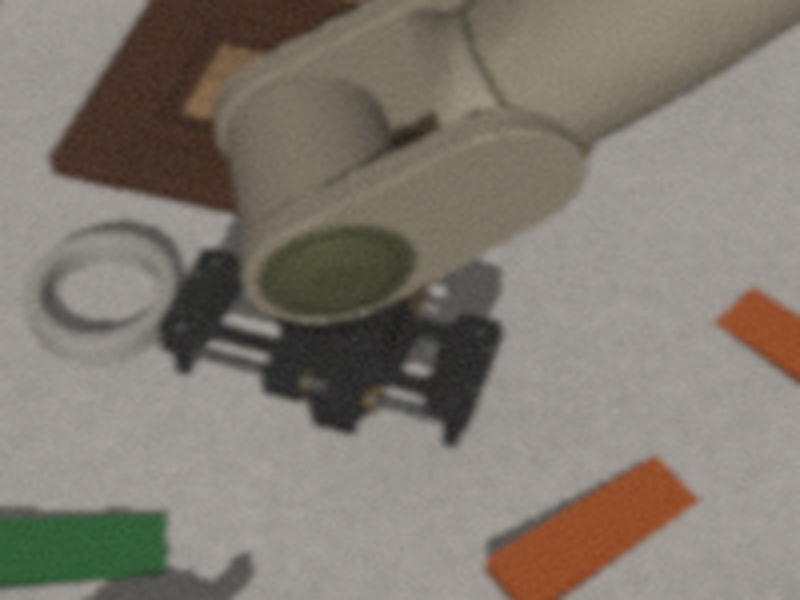

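View pics/w2.png

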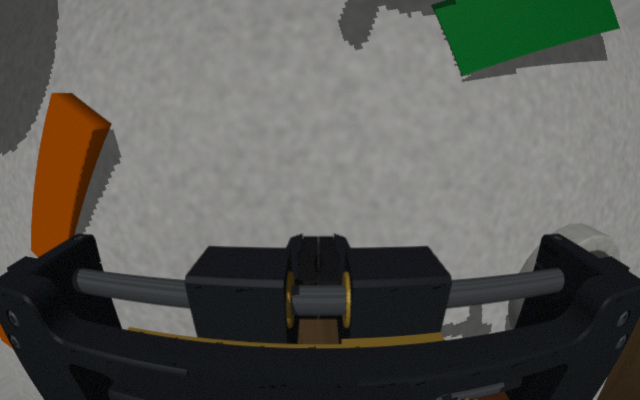

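```bash
python3 - <<'E'
from h import *
b=np.load("bias.npy"); s=.085; hi=0
while s<.165:
    s+=.003 if s<.105 else .0015
    xy,a,w=pathpose(s); move_l((*xy,.068),ori(a),.04)
    f=favg(4)-b; F=-f[:2]@w; print(round(s,4),np.round(F,2),round(f[2],2))
    if F>2.3: break
print(current_time_s())
E
```

```text
0.088 0.37 0.31
0.091 0.12 -0.08
0.094 -0.1 0.59
0.097 0.44 0.28
0.1 0.26 -0.07
0.103 0.48 0.31
0.106 0.44 -0.18
0.1075 0.6 -0.44
0.109 -0.08 -0.03
0.1105 0.56 0.46
0.112 0.68 -0.2
0.1135 2.02 -0.04
0.115 4.52 -0.06
27.05
```

```bash
python3 - <<'E'
from h import *
b=np.load("bias.npy")
f=favg(4)-b; xy,a,w=pathpose(.115); print(-f[:2]@w)
xy,a,w=pathpose(.095); move_l((*xy,.068),None,.1); move_l((*xy,.2),None,.2)
move_ptp((.60,.28,.25),ori(1.28))
p=wlook("w3",[("door_tip",0),("door_corner",.022),("wedge",0),("wedge_thick_end",.009)])
cv2.imwrite("pics/w3c.png",cv2.resize(p["frame"][20:280,150:550],None,fx=2,fy=2,interpolation=2))
print(current_time_s(), current_position(),current_tcp_rot())
E
```

```text
4.7773435138109885
door_corner [326.6 307.2] 0.95 [0.5678 0.132  0.022 ]
wedge [427.3  53. ] 0.77 [0.758  0.3843 0.    ]
wedge [169.9 154.5] 0.74 [0.4449 0.3599 0.    ]
wedge_thick_end [320.5 213. ] 0.97 [0.5936 0.2452 0.009 ]
wedge_thick_end [189.8 107.7] 0.94 [0.4912 0.4002 0.009 ]
wedge_thick_end [473.3  30.1] 0.72 [0.8203 0.4007 0.009 ]
28.8417 [0.59968353 0.27984305 0.2484083 ] [-2.51906733 -1.8755933   0.00391413]
```

View pics/w3c.png

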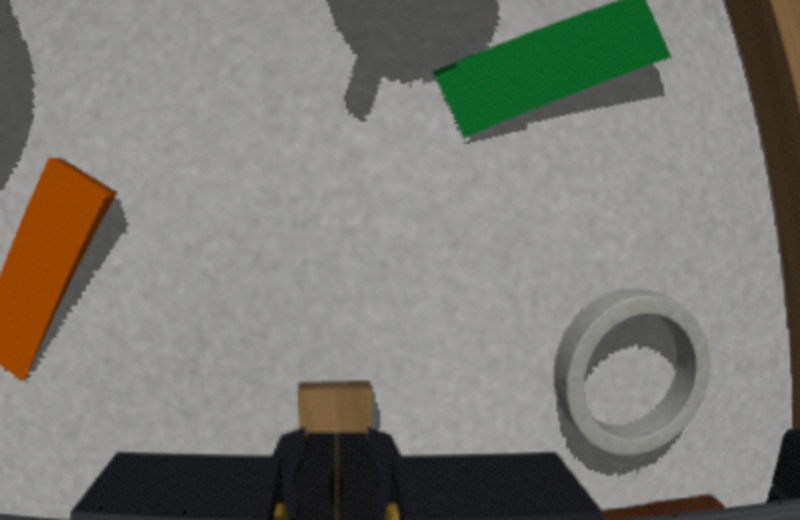

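```bash
python3 - <<'E'
from h import *
c=(.567,.134); o=ori(1.3)
move_ptp((*c,.15),o)
z,b,log=press(c,o,.064+.034,7,.016,step=.0007)
print(z,b,[(float(x),float(y)) for x,y in log]); pause(1)
print(favg(8)-[0,0,b],current_time_s())
E
```

```text
0.09169999999999995 0.5949639782667028 [(33.3, -0.02), (32.6, -0.39), (31.9, -0.51), (31.2, -0.2), (30.5, -0.87), (29.8, -0.81), (29.1, 0.12), (28.7, 3.09), (28.5, 8.87)]
[-3.1309178  -0.49751185  9.07787816] 34.6917
```

```bash
python3 - <<'E'
from h import *
pause(.5); print(favg(5),current_position()); print(job_done())
E
```

```text
[-3.13308254 -0.20083738  9.65535943] [0.56709906 0.13403184 0.09248948]
the job is handed in; nothing more can be done
None
```

I handed the job in with the fingers holding the near left corner down at about 9 N. The corner first rocked down about 6.5 mm; with the wedge about 38 mm in under the left edge, the second press moved it less than about 0.5 mm. No verdict came back.

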